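# Hang up the pulp screen and hold the citrus press open

### The arm

A 6-joint arm with a two-finger parallel gripper is mounted at the origin on the work surface. World frame = base frame: x ahead of the robot, y to its left, z up, the work surface at z = 0. Lengths are in m, angles in rad, forces in N, time in s.
With the tool pointing down it reaches from about 0.25 to 0.725 m from the base axis. Payload 4 kg.
Tool frame: the origin (TCP) lies midway between the tips of the shut fingers; the grasp point (between the pads) lies 19 mm behind it; z points along the fingers, y is the line along which they close (so a half turn about z gives the same grasp; the last joint's range is limited). The gripper opens to 85 mm and grips with 20 to 120 N. Pads are 22 mm wide; open, the fingers measure 114 mm over their backs; the gripper's body (76 mm by 85 mm) begins 54 mm behind the grasp point. The pads swing forward as they close: fully open they stand 13 mm farther back than shut.
Start: joints at [-1.326, 0.241, 0.005, 1.335, 0, 1.571], TCP at [0.121, -0.485, 0.231] pointing down, gripper open.
Joint ranges: [-2.72, 2.72], [-1.05, 1.87], [-1.09, 1.28], [-1.99, 2.15], [-1.42, 1.44], [-3.14, 3.14]. Speed limits (rad/s): [2.79, 2.79, 3.14, 3.14, 3.14, 3.14].

### API

Orientations are given as a unit quaternion [x, y, z, w].
In Python, from workcell import bot gives the robot as it stands. The module is installed in compiled form; this text tells all that it offers.
- The arm moves only by the tool jog_arm, never from a script. Its argument "deltas" is a list of rows, each an object with "fingers": the opening, from 0 (shut) to 1 (fully open); "delta_pos": the shift along the tool's x, y, z normalised to -1 to 1, where 1 is 300 mm, a list of three; "yaw": the turn about the tool's z normalised to -1 to 1, where 1 is pi/4 rad. A call has 1 to 12 rows; each row is the pose to reach, as a shift and turn from the pose commanded when the call began, along the tool's axes at that moment; what a row does not reach only later rows make up. A row lasts 1/10 s, in which the tool goes at most 50 mm and 8.59 degrees, less where a joint would pass 70% of its speed; a pose out of reach is approached as far as the arm can. A call with a number of a shift or a turn outside -1 to 1 is refused whole. A call with a gripper value outside its range is refused whole. The fingers move at their own pace and stop on an object; the grip force is fixed at half the most. Time passes only in rows, so rows that repeat a pose let the fingers close. It gives the time, the measured TCP pose, the force, the opening and the grip force at its end, in the units of the state.
- bot.get_obs(): the state, without advancing time (a new reading comes with each control period).
- bot.camera(name): name is "scene" or "top" or "wrist"; returns a dict with "image" (480x640x3 uint8, red, green, blue), "range_z" (480x640 float32, m along the optical axis (not along the pixel's ray), 0 where there is no reading), "fx", "fy", "cx", "cy" (pixels), "rvec" (rotation vector, rad) and "tvec" (3), from world to camera coordinates, as OpenCV has them. Camera axes: x right, y down, z forward; pixel columns grow to the right and rows downward; lengths in m; the calibration is good to about 2 mm. A picture is of the moment at which its call begins.
- bot.job_done(): hands the job in; it is judged then, once.
The state is a dict: "clock": time; "joint_pos": joint angles; "joint_vel": joint speeds; "tau": joint torques, N m; "eef_pos": TCP position; "tool_rot": TCP orientation; "ft_force": force on the tool from outside, world axes, zero at the start; "ft_torque": the same for the moment, N m; "grip_width": finger opening in m; "grasp_force": force on a finger pad.
Only numpy, scipy, OpenCV 4.12 (cv2) and the standard library are available. Lean on these libraries where they do the work, as an engineer would, in place of code of your own. Each camera call takes 0.05 s, during which the arm holds its last target. There are 200 camera calls.

### The job

The citrus press is to be opened for a look at its reamer: take the pulp screen off its lid by the black grip and hang it astride the bar of the drying rack, let go of it, then raise the press's lid by the steel bar at its front and hold it open at 45 degrees. The lid falls shut when let go, so finish still holding it there, steady. Leave the dish, pitcher, spoon, fruit halves and tumbler where they are.

Things in the scene. Friction and masses are not known exactly. Their poses are not given: they have to be found in the camera images.
- press: citrus press, fixed: an orange enamel box 160 deep (x) x 150 wide (y), open at the top at height 115, white reamer inside, spout in front (22 long, at height 65). Origin under its centre on the table; its front (spout, lid bar) faces its own -x. Press and rack stand left and right of the table's middle, either way round, turned up to 0.3 rad.
- press_hinge (a point): centre of the lid's hinge line, on the far (+x) top edge of the press, 80 behind its origin and 120 above the table; axes as the press's; the hinge line runs along its y.
- press_lid (a joint): opening angle of the lid in rad: 0 shut and level, 0.785 = 45 degrees from level, stop at 1.35. Flat orange plate 158 x 150 x 10 (top face 125 above the table when shut), about 0.4 kg, varying by a third; it turns freely and falls shut from any angle. Opening moves its front edge up and back.
- lid_bar (a point): middle of the lid's front bar: round steel, diameter 12, 100 long, parallel to the hinge, 205 from the hinge line, in the lid's plane (120 above the table when shut). Two arms, diameter 10, at its ends (90 clear between) carry it 45 out from the lid's front edge, open above and below; it can turn between gripper pads as the lid swings. Axes turn with the lid, y along the bar.
- screen: pulp screen, loose, 0.16 kg: steel sheet 4 thick, an upside-down trough 80 long (y); roof 30 wide, top at 70, underside at 66; side walls spread to 70 overall at the feet. On the roof's middle a black grip, 12 thick (x), 30 long (y), from 70 to 108 high. Origin centred between the feet at their underside, z up. Starts on the shut lid (origin at height 125), turned up to 0.4 rad from the press.
- rack: steel drying rack, fixed to the table: drip tray 120 (x) x 280 (y) x 10 with two posts, 250 apart, that carry one horizontal bar. Origin under the tray's centre; y runs along the bar; may be turned by up to 0.3 rad.
- rail_mid (a point): middle of the rack's bar, on its axis, 170 above the table. Round bar of diameter 12 along y, 238 clear between the posts. Hung properly, the screen straddles it with one wall on each side, the roof's underside on the bar: the screen's origin is then 60 below this point and its y along the bar.
- dish: empty square glass dish, 90 x 90 x 35 high, under the press's spout, in front of the housing and below the lid's bar; not to be moved. Origin at its underside's centre.
- pitcher: white ceramic pitcher, 110 across, 170 high, with a side handle; not to be moved. Origin at its underside's centre.
- spoon: stainless straining spoon, 240 long, lying on the table; origin under its middle; not to be moved.
- half_a: half an orange lying cut side down, 72 across, 36 high, on the table's middle, near the robot; not to be moved. Origin at its underside's centre.
- half_b: half a lemon lying cut side down, 72 across, 36 high, on the table's middle, far from the robot; not to be moved. Origin at its underside's centre.
- tumbler: glass tumbler, 72 across, 100 high; not to be moved. Origin at its underside's centre.
There are look-alikes about, which are no part of the job. What is shaped like the screen but blue or purple is not meant.

How it is judged:
By the outcome, as a careful person would: the job done as asked, in the order asked, and still so for the second after the job is handed in, while the arm keeps its last pose, push and grip.
It also fails if it takes over 58 s, if anything falls off the work surface, if the arm or the gripper's body presses on something with over 40 N, if the wrist force passes 120 N, or if a joint passes its speed limit or range.

## Working session

There is one attempt and no reset: what is moved stays moved. The work goes in short steps, Python scripts to look and compute and a tool call to move; the robot and the scene stay as the last step left them, time stands still between calls to the robot, and variables do not carry over. Pictures are saved under pics/ and viewed, at most 10 in all, crops included, and the job is handed in when it is done.

Besides the shell and the picture viewer there is one more tool, called after ">>>" as name(argument=value, ...), one argument or row to a line, values as JSON. jog_arm: Moves the arm, as the interface text tells. Scaled input: -1 to 1 covers 300 mm each way for a shift and pi/4 rad each way for a turn. Its arguments: {"type":"object","properties":{"deltas":{"type":"array","items":{"type":"object","properties":{"fingers":{"type":"number"},"delta_pos":{"type":"array","items":{"type":"number"}},"yaw":{"type":"number"}}}}},"required":["deltas"]}

```bash
mkdir -p pics; cat > h.py <<'E'
import numpy as np, cv2
from workcell import bot
from scipy.spatial.transform import Rotation as R
def snap(name,fn=None):
    c=bot.camera(name)
    if fn: cv2.imwrite('pics/'+fn,c['image'][:,:,::-1])
    Rm=R.from_rotvec(np.ravel(c['rvec'])).as_matrix()
    v,u=np.mgrid[:480,:640]; z=c['range_z']
    P=np.stack([(u-c['cx'])/c['fx']*z,(v-c['cy'])/c['fy']*z,z],-1)
    W=(P-np.ravel(c['tvec']))@Rm
    W[z==0]=np.nan
    return c,W
E
python3 - <<'E'
from h import *
for n in('top','scene'):
    c,W=snap(n,n+'0.png'); np.savez(n+'0.npz',W=W,im=c['image'])
print(bot.get_obs())
E
```

```text
{'clock': 0.1, 'joint_pos': array([-1.32602329e+00,  2.41338568e-01,  3.88526234e-03,  1.33517303e+00,
        4.46275853e-06,  1.57081462e+00]), 'joint_vel': array([ 0.00075427, -0.00060248,  0.00366811, -0.00058146, -0.00062804,
        0.00056448]), 'tau': array([-2.22736485e-04, -3.73136938e+01,  2.53010505e+01,  1.08609776e-02,
       -5.55840097e-05,  1.32683061e-05]), 'eef_pos': array([ 0.12103805, -0.48457005,  0.23051153]), 'tool_rot': array([ 9.92520815e-01,  1.22072088e-01, -1.09498369e-04, -9.08430805e-04]), 'ft_force': array([-1.34248768,  0.13943486, -0.36047326]), 'ft_torque': array([ 0.05573935, -0.00346409, -0.05910902]), 'grasp_force': 0.0, 'grip_width': 0.08508187040945937}
```

View pics/top0.png

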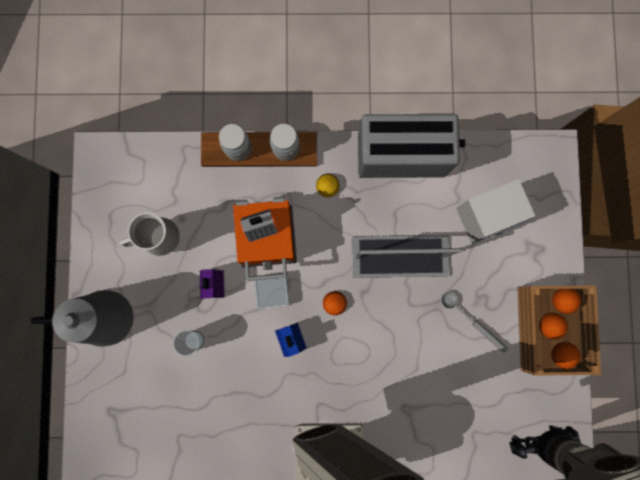

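View pics/scene0.png

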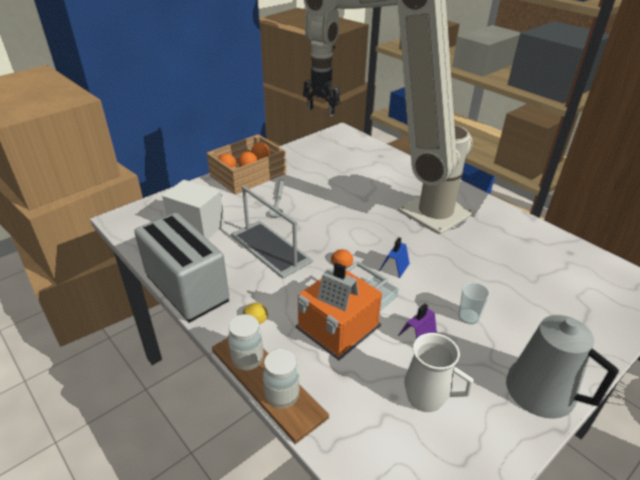

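The top view has world x up and y left. The press lid is at about (265,232), with the grey screen and its black grip at (258,221). The lid bar is at about (266,278) and the rack at about (402,256). Blue and purple decoys are at (290,340) and (211,284). Next I'll fit poses from depth.

```bash
cat > fit.py <<'E'
from h import *
d=np.load('top0.npz'); W=d['W']; im=d['im'].astype(int)
def rect(m,t):
    p=W[m][:,:2].astype(np.float32); r=cv2.minAreaRect(p*1000)
    print(t,m.sum(),'mean',W[m].mean(0).round(4),'rect',np.round(r[0],1),np.round(r[1],1),round(r[2],1))
roi=np.zeros((480,640),bool); roi[190:310,225:305]=1
z=W[...,2]
hsv=cv2.cvtColor(d['im'],cv2.COLOR_RGB2HSV)
org=(hsv[...,1]>180)&(hsv[...,0]<15)
rect(roi&org&(abs(z-.125)<.01),'lid')
rect(roi&(z>.185)&(z<.24),'screen roof+grip')
rect(roi&(z>.215)&(z<.24),'grip')
scr=roi&(z>.132)&(z<.24); rect(scr,'screen all')
r2=np.zeros_like(roi); r2[225:290,340:490]=1
m=r2&(z>.15)&(z<.19); rect(m,'bar')
p=W[m][:,:2]; 
p=p[(p[:,1]<np.inf)]
print('bar fit',np.polyfit(p[:,1],p[:,0],1))
tray=np.zeros_like(roi); tray[230:282,350:455]=1
rect(tray&(abs(z-.01)<.006),'tray')
b=np.zeros_like(roi); b[262:285,240:300]=1
rect(b&(abs(z-.12)<.012)&~org,'lidbar')
rect(b&(abs(z-.12)<.012)&~org&(np.arange(480)[:,None]>272),'lidbar low')
E
python3 fit.py
python3 - <<'E'
import cv2
a=cv2.imread('pics/top0.png')[185:315,225:305]
b=cv2.imread('pics/top0.png')[215:295,340:490]
a=cv2.resize(a,None,fx=4.5,fy=4.5,interpolation=3)
b=cv2.resize(b,None,fx=2.9,fy=2.9,interpolation=3)
import numpy as np
c=np.zeros((590,800,3),np.uint8); c[:a.shape[0],:a.shape[1]]=a; c[:b.shape[0],362:362+b.shape[1]]=b
cv2.imwrite('pics/crop.png',c)
E
```

```text
lid 2331 mean [0.6255 0.1704 0.1249] rect [632.1 175.4] [156.3 150.3] 4.8
screen roof+grip 419 mean [0.6456 0.1823 0.2003] rect [647.2 183.4] [35.8 79.7] 17.7
grip 69 mean [0.6472 0.1834 0.2307] rect [648.2 183.7] [13.1 29.3] 19.7
screen all 789 mean [0.6393 0.1802 0.1801] rect [613.2 183.3] [216.8 124.3] 0.9
bar 471 mean [ 0.5713 -0.2129  0.1742] rect [ 571.6 -212.7] [ 12.3 262.1] 0.7
bar fit [-0.009512    0.56931465]
tray 3322 mean [ 0.57   -0.2116  0.0101] rect [ 572.8 -217.3] [304.6 149.1] 89.5
lidbar 273 mean [0.5175 0.1683 0.1237] rect [525.4 168.1] [ 48.7 110.1] 0.9
lidbar low 190 mean [0.51   0.1691 0.124 ] rect [510.  166.7] [ 18.9 107.7] 0.3
```

View pics/crop.png

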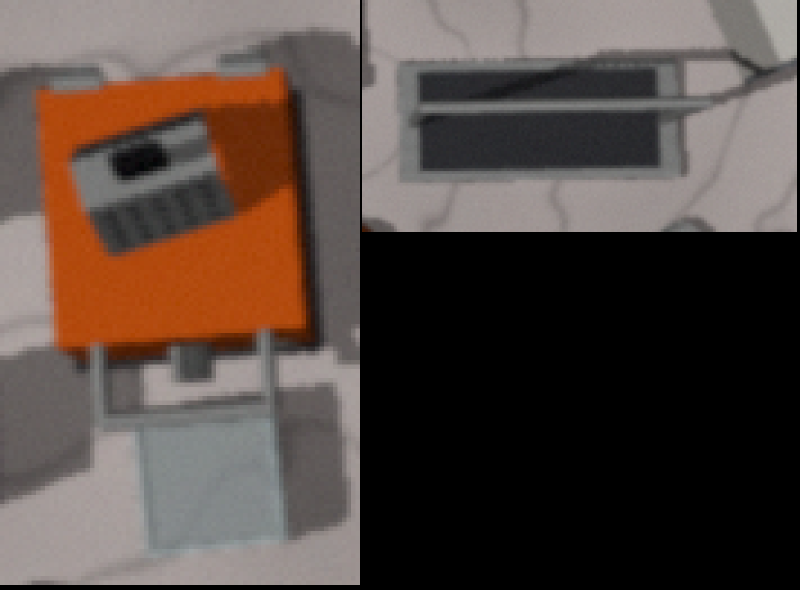

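The poses agree with the given sizes:

| Item | x (mm) | y (mm) | Yaw |
|---|---|---|---|
| Screen | 648 | 183.5 | 17.7° |
| Press hinge | 713 | 182 | 4.8° |
| Lid bar | 509 | 166 | – |
| Rail middle | 571.5 | -213 | 0.5° |

Next I'll write the helper that converts targets to deltas.

```bash
cat > dl.py <<'E'
import sys
from h import *
# args: x y z toolYdeg ...  (sequence of targets, all from current pose)
o=bot.get_obs(); M=R.from_quat(o['tool_rot']).as_matrix()
ya=np.degrees(np.arctan2(M[1,1],M[0,1]))
print('clk',o['clock'],'pos',o['eef_pos'].round(4),'toolY',ya.round(2),'w',round(o['grip_width'],4),'gf',o['grasp_force'],'ft',o['ft_force'].round(1),'q',o['joint_pos'].round(2))
a=np.array(sys.argv[1:],float).reshape(-1,4)
for t in a:
    print((M.T@(t[:3]-o['eef_pos'])/.3).round(3), 'yaw',round(-((t[3]-ya+180)%360-180)/45,3))
E
python3 dl.py .26 -.28 .30 -36
```

```text
clk 0.1 pos [ 0.121  -0.4846  0.2305] toolY -75.98 w 0.0851 gf 0.0 ft [-1.3  0.1 -0.4] q [-1.33  0.24  0.    1.34  0.    1.57]
[ 0.615 -0.55  -0.231] yaw -0.888
```

>>> jog_arm(
  deltas=[
    {"delta_pos":[0.3,-0.27,-0.23],"yaw":-0.4,"fingers":1},
    {"delta_pos":[0.615,-0.55,-0.23],"yaw":-0.888,"fingers":0.7},
    {"delta_pos":[0.615,-0.55,-0.23],"yaw":-0.888,"fingers":0.7},
    {"delta_pos":[0.615,-0.55,-0.23],"yaw":-0.888,"fingers":0.7},
    {"delta_pos":[0.615,-0.55,-0.23],"yaw":-0.888,"fingers":0.7},
    {"delta_pos":[0.615,-0.55,-0.23],"yaw":-0.888,"fingers":0.7},
    {"delta_pos":[0.615,-0.55,-0.23],"yaw":-0.888,"fingers":0.7},
  ],
)

```text
clock: 0.8
eef_pos: [0.261, -0.2793, 0.3006]
tool_rot: [0.89, 0.455, -0.0, 0.0]
ft_force: [0.1, 0.1, 0.2]
grip_width: 0.0598
grasp_force: 0.0
```

```bash
python3 dl.py .46 -.06 .30 0
```

```text
clk 0.8 pos [ 0.261  -0.2793  0.3006] toolY -35.82 w 0.0598 gf 0.0 ft [0.1 0.1 0.2] q [-0.82 -0.02 -0.11  1.48 -0.    1.38]
[0.981 0.11  0.002] yaw -0.796
```

>>> jog_arm(
  deltas=[
    {"delta_pos":[0.98,0.11,0],"yaw":-0.8,"fingers":0.6},
    {"delta_pos":[0.98,0.11,0],"yaw":-0.8,"fingers":0.6},
    {"delta_pos":[0.98,0.11,0],"yaw":-0.8,"fingers":0.6},
    {"delta_pos":[0.98,0.11,0],"yaw":-0.8,"fingers":0.6},
    {"delta_pos":[0.98,0.11,0],"yaw":-0.8,"fingers":0.6},
    {"delta_pos":[0.98,0.11,0],"yaw":-0.8,"fingers":0.6},
    {"delta_pos":[0.98,0.11,0],"yaw":-0.8,"fingers":0.6},
  ],
)

```text
clock: 1.5
eef_pos: [0.4626, -0.06, 0.2984]
tool_rot: [0.706, 0.708, -0.0, -0.001]
ft_force: [-0.8, 0.3, -0.3]
grip_width: 0.0508
grasp_force: 0.0
```

```bash
python3 dl.py .648 .1837 .29 17.7
```

```text
clk 1.5 pos [ 0.4626 -0.06    0.2984] toolY 0.19 w 0.0508 gf 0.0 ft [-0.8  0.3 -0.3] q [-0.13  0.16  0.07  1.49  0.    1.44]
[0.81  0.621 0.028] yaw -0.389
```

>>> jog_arm(
  deltas=[
    {"delta_pos":[0.81,0.62,0.03],"yaw":-0.39,"fingers":0.6},
    {"delta_pos":[0.81,0.62,0.03],"yaw":-0.39,"fingers":0.6},
    {"delta_pos":[0.81,0.62,0.03],"yaw":-0.39,"fingers":0.6},
    {"delta_pos":[0.81,0.62,0.03],"yaw":-0.39,"fingers":0.6},
    {"delta_pos":[0.81,0.62,0.03],"yaw":-0.39,"fingers":0.6},
    {"delta_pos":[0.81,0.62,0.03],"yaw":-0.39,"fingers":0.6},
    {"delta_pos":[0.81,0.62,0.03],"yaw":-0.39,"fingers":0.6},
    {"delta_pos":[0.81,0.62,0.03],"yaw":-0.39,"fingers":0.6},
    {"delta_pos":[0.81,0.62,0.03],"yaw":-0.39,"fingers":0.6},
  ],
)

```text
clock: 2.4
eef_pos: [0.6458, 0.1785, 0.2907]
tool_rot: [0.592, 0.806, -0.001, -0.0]
ft_force: [-0.3, 0.4, 1.1]
grip_width: 0.0517
grasp_force: 0.0
```

```bash
python3 - <<'E'
from h import *
c,W=snap('wrist','w1.png'); z=W[...,2]
with np.errstate(all='ignore'):
  m=(z>.205)&(z<.24)&(c['image'].max(2)<70)&(abs(W[...,0]-.648)<.04)&(abs(W[...,1]-.184)<.04)
  m2=(abs(z-.195)<.004)&(abs(W[...,0]-.648)<.07)&(abs(W[...,1]-.184)<.07)
for k in(m,m2):
  p=W[k]; print(k.sum(),p.mean(0).round(4),p[:,2].max(),cv2.minAreaRect((p[:,:2]*1000).astype(np.float32)))
E
python3 dl.py .648 .1837 .201 17.7
```

```text
1103 [0.646  0.1887 0.2311] 0.23558145768799818 ((646.88330078125, 185.93775939941406), (11.861444473266602, 30.46959686279297), 17.576873779296875)
3708 [0.6452 0.1907 0.1955] 0.19861313570227637 ((646.980224609375, 185.8770294189453), (32.43614196777344, 80.0571517944336), 17.972858428955078)
clk 2.45 pos [0.6457 0.1785 0.2918] toolY 17.37 w 0.0512 gf 0.0 ft [-0.9 -0.4  0.3] q [ 0.27  0.61  0.72  1.68 -0.    1.54]
[0.015 0.013 0.303] yaw -0.007
```

View pics/w1.png

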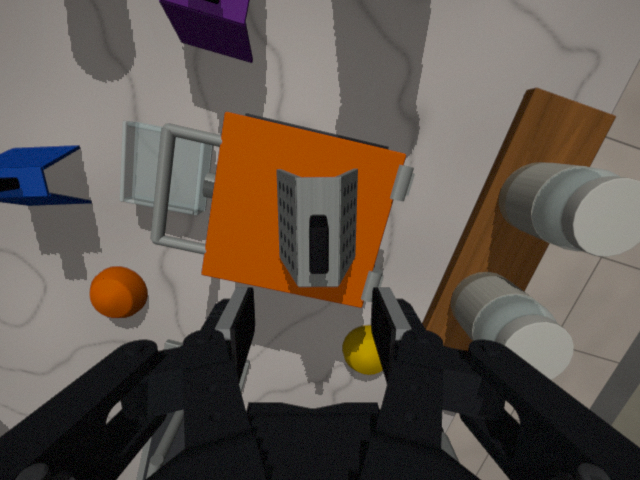

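The wrist view shows the grey screen on the lid, grip at about (318,243) and lid bar at about (165,185). The pose agrees with the top camera to about 2 mm, so I'll descend and grip.

>>> jog_arm(
  deltas=[
    {"delta_pos":[0.019,0.012,0.05],"yaw":-0.007,"fingers":0.6},
    {"delta_pos":[0.019,0.012,0.15],"yaw":-0.007,"fingers":0.6},
    {"delta_pos":[0.019,0.012,0.22],"yaw":-0.007,"fingers":0.6},
    {"delta_pos":[0.019,0.012,0.27],"yaw":-0.007,"fingers":0.6},
    {"delta_pos":[0.019,0.012,0.3],"yaw":-0.007,"fingers":0.6},
    {"delta_pos":[0.019,0.012,0.3],"yaw":-0.007,"fingers":0.6},
    {"delta_pos":[0.019,0.012,0.3],"yaw":-0.007,"fingers":0.6},
    {"delta_pos":[0.019,0.012,0.3],"yaw":-0.007,"fingers":0.0},
    {"delta_pos":[0.019,0.012,0.3],"yaw":-0.007,"fingers":0.0},
    {"delta_pos":[0.019,0.012,0.3],"yaw":-0.007,"fingers":0.0},
    {"delta_pos":[0.019,0.012,0.3],"yaw":-0.007,"fingers":0.0},
    {"delta_pos":[0.019,0.012,0.3],"yaw":-0.007,"fingers":0.0},
  ],
)

```text
clock: 3.65
eef_pos: [0.6478, 0.1877, 0.202]
tool_rot: [0.589, 0.808, 0.0, 0.0]
ft_force: [-0.7, -1.3, 2.4]
grip_width: 0.0109
grasp_force: 60.2
```

```bash
python3 dl.py .6473 .185 .36 17.7
```

```text
clk 3.65 pos [0.6478 0.1877 0.202 ] toolY 17.86 w 0.0109 gf 60.1956170797348 ft [-0.7 -1.3  2.4] q [ 0.28  0.61  0.5   1.45 -0.    1.54]
[-0.008 -0.004 -0.527] yaw 0.003
```

>>> jog_arm(
  deltas=[
    {"delta_pos":[0,0,-0.03],"fingers":0},
    {"delta_pos":[0,0,-0.1],"fingers":0},
    {"delta_pos":[0,0,-0.18],"fingers":0},
    {"delta_pos":[0,0,-0.27],"fingers":0},
    {"delta_pos":[0,0,-0.36],"fingers":0},
    {"delta_pos":[0,0,-0.43],"fingers":0},
    {"delta_pos":[0,0,-0.46],"fingers":0},
    {"delta_pos":[0,0,-0.46],"fingers":0},
  ],
)

```text
invalid input at $.deltas[0]: expected keys fingers, delta_pos, yaw
```

```bash
python3 dl.py .61 -.02 .34 9  .5715 -.213 .34 0.5
```

```text
clk 3.65 pos [0.6478 0.1877 0.202 ] toolY 17.86 w 0.0109 gf 60.1956170797348 ft [-0.7 -1.3  2.4] q [ 0.28  0.61  0.5   1.45 -0.    1.54]
[-0.62  -0.332 -0.46 ] yaw 0.197
[-1.193 -0.651 -0.461] yaw 0.386
```

>>> jog_arm(
  deltas=[
    {"delta_pos":[0,0,-0.03],"yaw":0,"fingers":0},
    {"delta_pos":[0,0,-0.1],"yaw":0,"fingers":0},
    {"delta_pos":[0,0,-0.18],"yaw":0,"fingers":0},
    {"delta_pos":[0,0,-0.27],"yaw":0,"fingers":0},
    {"delta_pos":[0,0,-0.36],"yaw":0,"fingers":0},
    {"delta_pos":[0,0,-0.43],"yaw":0,"fingers":0},
    {"delta_pos":[0,0,-0.46],"yaw":0,"fingers":0},
    {"delta_pos":[-0.1,-0.05,-0.46],"yaw":0.03,"fingers":0},
    {"delta_pos":[-0.2,-0.11,-0.46],"yaw":0.06,"fingers":0},
    {"delta_pos":[-0.32,-0.17,-0.46],"yaw":0.1,"fingers":0},
    {"delta_pos":[-0.44,-0.235,-0.46],"yaw":0.14,"fingers":0},
    {"delta_pos":[-0.55,-0.295,-0.46],"yaw":0.175,"fingers":0},
  ],
)

```text
clock: 4.85
eef_pos: [0.6131, 0.0018, 0.3392]
tool_rot: [0.643, 0.766, -0.0, -0.0]
ft_force: [1.6, -0.3, -1.0]
grip_width: 0.0113
grasp_force: 59.7
```

```bash
python3 dl.py .5715 -.213 .34 0.5
```

```text
clk 4.85 pos [0.6131 0.0018 0.3392] toolY 9.91 w 0.0113 gf 59.68823790550232 ft [ 1.6 -0.3 -1. ] q [ 0.    0.48  0.63  1.72 -0.    1.4 ]
[-0.681 -0.26  -0.002] yaw 0.209
```

>>> jog_arm(
  deltas=[
    {"delta_pos":[-0.12,-0.045,0],"yaw":0.04,"fingers":0},
    {"delta_pos":[-0.24,-0.09,0],"yaw":0.08,"fingers":0},
    {"delta_pos":[-0.36,-0.14,0],"yaw":0.12,"fingers":0},
    {"delta_pos":[-0.48,-0.185,0],"yaw":0.16,"fingers":0},
    {"delta_pos":[-0.57,-0.22,0],"yaw":0.18,"fingers":0},
    {"delta_pos":[-0.62,-0.24,0],"yaw":0.2,"fingers":0},
    {"delta_pos":[-0.65,-0.25,0],"yaw":0.2,"fingers":0},
    {"delta_pos":[-0.65,-0.25,0],"yaw":0.2,"fingers":0},
    {"delta_pos":[-0.65,-0.25,0],"yaw":0.2,"fingers":0},
    {"delta_pos":[-0.65,-0.25,0],"yaw":0.2,"fingers":0},
  ],
)

```text
clock: 5.85
eef_pos: [0.5742, -0.2002, 0.3393]
tool_rot: [0.7, 0.714, 0.0, -0.0]
ft_force: [0.2, 0.0, -1.8]
grip_width: 0.0111
grasp_force: 59.7
```

```bash
python3 dl.py .5715 -.213 .34 0.5; python3 - <<'E'
from h import *
c,W=snap('wrist','w2.png'); c,W=snap('top','t2.png'); np.savez('t2.npz',W=W,im=c['image'])
z=W[...,2]
roi=np.zeros(z.shape,bool); roi[210:300,335:470]=1
with np.errstate(all='ignore'): m=roi&(z>.155)&(z<.182)
p=W[m]; print('bar',m.sum(),p.mean(0))
a=cv2.imread('pics/w2.png'); b=cv2.imread('pics/t2.png')[180:320,320:500]
b=cv2.resize(b,(400,311)); o=np.zeros((311,800,3),np.uint8); o[:,:400]=cv2.resize(a,(400,300),interpolation=3)[0:311] if 0 else cv2.resize(a,(400,311)); o[:,400:]=b
cv2.imwrite('pics/c2.png',o)
E
```

```text
clk 5.85 pos [ 0.5742 -0.2002  0.3393] toolY 1.1 w 0.0111 gf 59.68662142753601 ft [ 0.2  0.  -1.8] q [-0.34  0.47  0.61  1.71  0.    1.22]
[-0.043 -0.01  -0.002] yaw 0.013
bar 188 [ 0.57056524 -0.13401055  0.17435053]
```

View pics/c2.png

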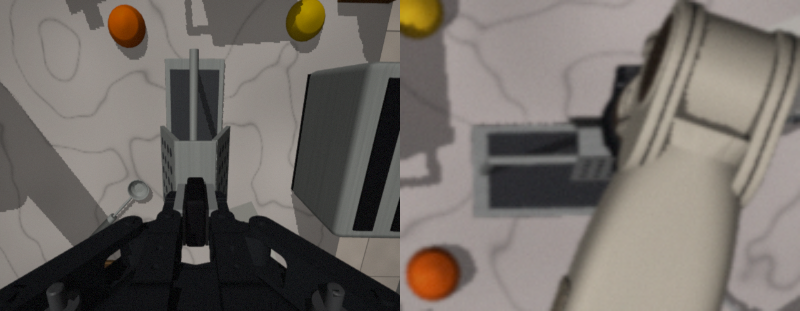

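The wrist view shows the screen held level, with its roof over the bar (bar at about x=194, roof centre about 195). I'll lower it.

>>> jog_arm(
  deltas=[
    {"delta_pos":[-0.04,-0.009,0],"yaw":0.013,"fingers":0},
    {"delta_pos":[-0.04,-0.009,0.06],"yaw":0.013,"fingers":0},
    {"delta_pos":[-0.04,-0.009,0.13],"yaw":0.013,"fingers":0},
    {"delta_pos":[-0.04,-0.009,0.2],"yaw":0.013,"fingers":0},
    {"delta_pos":[-0.04,-0.009,0.27],"yaw":0.013,"fingers":0},
    {"delta_pos":[-0.04,-0.009,0.34],"yaw":0.013,"fingers":0},
    {"delta_pos":[-0.04,-0.009,0.4],"yaw":0.013,"fingers":0},
    {"delta_pos":[-0.04,-0.009,0.44],"yaw":0.013,"fingers":0},
    {"delta_pos":[-0.04,-0.009,0.465],"yaw":0.013,"fingers":0},
    {"delta_pos":[-0.04,-0.009,0.48],"yaw":0.013,"fingers":0},
    {"delta_pos":[-0.04,-0.009,0.49],"yaw":0.013,"fingers":0},
    {"delta_pos":[-0.04,-0.009,0.49],"yaw":0.013,"fingers":0},
  ],
)

```text
clock: 7.15
eef_pos: [0.5715, -0.2138, 0.1926]
tool_rot: [0.705, 0.71, 0.0, 0.0]
ft_force: [0.8, -0.3, -1.1]
grip_width: 0.0113
grasp_force: 59.7
```

```bash
python3 dl.py .5715 -.213 .187 0.5
```

```text
clk 7.15 pos [ 0.5715 -0.2138  0.1926] toolY 0.39 w 0.0113 gf 59.67801511287689 ft [ 0.8 -0.3 -1.1] q [-0.36  0.48  0.25  1.34 -0.    1.21]
[0.003 0.    0.019] yaw -0.002
```

Not in contact yet. I'll lower about 5 mm more in small steps.

>>> jog_arm(
  deltas=[
    {"delta_pos":[0,0,0.005],"yaw":0,"fingers":0},
    {"delta_pos":[0,0,0.01],"yaw":0,"fingers":0},
    {"delta_pos":[0,0,0.014],"yaw":0,"fingers":0},
    {"delta_pos":[0,0,0.017],"yaw":0,"fingers":0},
    {"delta_pos":[0,0,0.017],"yaw":0,"fingers":0},
    {"delta_pos":[0,0,0.017],"yaw":0,"fingers":0},
  ],
)

```text
clock: 7.75
eef_pos: [0.5713, -0.2137, 0.1872]
tool_rot: [0.705, 0.71, -0.0, 0.0]
ft_force: [-0.8, -0.6, -1.6]
grip_width: 0.011
grasp_force: 59.8
```

>>> jog_arm(
  deltas=[
    {"delta_pos":[0,0,0.003],"yaw":0,"fingers":0},
    {"delta_pos":[0,0,0.006],"yaw":0,"fingers":0},
    {"delta_pos":[0,0,0.006],"yaw":0,"fingers":0},
    {"delta_pos":[0,0,0.006],"yaw":0,"fingers":0},
  ],
)

```text
clock: 8.15
eef_pos: [0.5714, -0.2137, 0.187]
tool_rot: [0.705, 0.71, 0.0, 0.001]
ft_force: [-2.6, 1.5, 5.7]
grip_width: 0.0109
grasp_force: 60.7
```

Contact. I'll release, then rise.

>>> jog_arm(
  deltas=[
    {"delta_pos":[0,0,-0.003],"yaw":0,"fingers":0},
    {"delta_pos":[0,0,-0.003],"yaw":0,"fingers":0.25},
    {"delta_pos":[0,0,-0.003],"yaw":0,"fingers":0.5},
    {"delta_pos":[0,0,-0.003],"yaw":0,"fingers":0.5},
    {"delta_pos":[0,0,-0.003],"yaw":0,"fingers":0.5},
    {"delta_pos":[0,0,-0.04],"yaw":0,"fingers":0.5},
    {"delta_pos":[0,0,-0.1],"yaw":0,"fingers":0.5},
    {"delta_pos":[0,0,-0.2],"yaw":0,"fingers":0.5},
    {"delta_pos":[0,0,-0.3],"yaw":0,"fingers":0.5},
    {"delta_pos":[0,0,-0.35],"yaw":0,"fingers":0.5},
    {"delta_pos":[0,0,-0.35],"yaw":0,"fingers":0.5},
  ],
)

```text
clock: 9.25
eef_pos: [0.5727, -0.2142, 0.2944]
tool_rot: [0.705, 0.71, 0.001, 0.003]
ft_force: [-0.2, -0.2, -0.1]
grip_width: 0.0427
grasp_force: 0.0
```

```bash
python3 - <<'E'
from h import *
snap('scene','s3.png')
a=cv2.imread('pics/s3.png')[160:300,200:350]; cv2.imwrite('pics/s3c.png',cv2.resize(a,(600,560),interpolation=2))
E
python3 dl.py .54 -.02 .29 3 .509 .1657 .25 4.8
```

```text
clk 9.3 pos [ 0.572  -0.214   0.2922] toolY 0.39 w 0.0433 gf 0.0 ft [ 0.7  0.  -0.6] q [-0.36  0.46  0.47  1.58 -0.    1.21]
[ 0.647 -0.102  0.006] yaw -0.058
[ 1.267 -0.202  0.138] yaw -0.098
```

View pics/s3c.png

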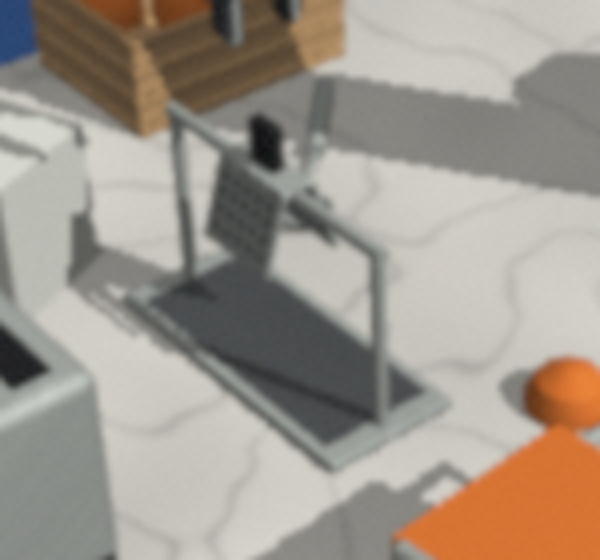

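The screen hangs astride the bar, upright, with its grip at about (265,140) in the crop. Now the lid bar.

>>> jog_arm(
  deltas=[
    {"delta_pos":[0.1,-0.015,-0.02],"yaw":-0.01,"fingers":0.5},
    {"delta_pos":[0.25,-0.04,-0.02],"yaw":-0.02,"fingers":0.45},
    {"delta_pos":[0.4,-0.06,-0.02],"yaw":-0.04,"fingers":0.45},
    {"delta_pos":[0.55,-0.09,-0.02],"yaw":-0.05,"fingers":0.45},
    {"delta_pos":[0.7,-0.11,0],"yaw":-0.06,"fingers":0.45},
    {"delta_pos":[0.85,-0.14,0],"yaw":-0.07,"fingers":0.45},
    {"delta_pos":[0.96,-0.16,0],"yaw":-0.08,"fingers":0.45},
    {"delta_pos":[1,-0.17,0],"yaw":-0.098,"fingers":0.45},
    {"delta_pos":[1,-0.17,0],"yaw":-0.098,"fingers":0.45},
  ],
)

```text
clock: 10.2
eef_pos: [0.5174, 0.0872, 0.2894]
tool_rot: [0.676, 0.737, -0.001, -0.001]
ft_force: [0.1, 0.2, -0.1]
grip_width: 0.0384
grasp_force: 0.0
```

```bash
python3 dl.py .509 .1657 .25 4.8; python3 - <<'E'
from h import *
c,W=snap('wrist','w4.png'); z=W[...,2]
np.savez('w4.npz',W=W,im=c['image'])
hsv=cv2.cvtColor(c['image'],cv2.COLOR_RGB2HSV)
with np.errstate(all='ignore'):
  b=(abs(z-.124)<.006)&(hsv[...,1]<90)&(W[...,0]<.525)&(W[...,0]>.49)&(abs(W[...,1]-.166)<.055)
  l=(abs(z-.125)<.004)&(hsv[...,1]>150)&(abs(W[...,1]-.17)<.1)&(abs(W[...,0]-.62)<.11)
for k in(b,l):
  p=W[k]; print(k.sum(),p.mean(0).round(4),cv2.minAreaRect((p[:,:2]*1000).astype(np.float32)))
E
```

```text
clk 10.2 pos [0.5174 0.0872 0.2894] toolY 4.99 w 0.0384 gf 0.0 ft [ 0.1  0.2 -0.1] q [ 0.17  0.28  0.2   1.5  -0.    1.65]
[ 0.263 -0.005  0.131] yaw 0.004
2136 [0.5098 0.1721 0.1255] ((515.8394775390625, 167.79554748535156), (25.689529418945312, 107.84717559814453), 4.54482889175415)
35116 [0.6304 0.1824 0.1258] ((632.1435546875, 177.19088745117188), (158.718505859375, 149.0952606201172), 4.889245986938477)
```

>>> jog_arm(
  deltas=[
    {"delta_pos":[0.1,-0.003,0],"yaw":0.004,"fingers":0.45},
    {"delta_pos":[0.2,-0.004,0.05],"yaw":0.004,"fingers":0.45},
    {"delta_pos":[0.26,-0.005,0.12],"yaw":0.004,"fingers":0.45},
    {"delta_pos":[0.265,-0.005,0.15],"yaw":0.004,"fingers":0.45},
    {"delta_pos":[0.265,-0.005,0.15],"yaw":0.004,"fingers":0.45},
    {"delta_pos":[0.265,-0.005,0.15],"yaw":0.004,"fingers":0.45},
  ],
)

```text
clock: 10.85
eef_pos: [0.5106, 0.1634, 0.2456]
tool_rot: [0.679, 0.734, -0.0, 0.0]
ft_force: [-0.4, 0.1, -0.3]
grip_width: 0.0383
grasp_force: 0.0
```

```bash
python3 dl.py .509 .1665 .101 4.8
```

```text
clk 10.85 pos [0.5106 0.1634 0.2456] toolY 4.49 w 0.0383 gf 0.0 ft [-0.4  0.1 -0.3] q [ 0.31  0.31  0.13  1.4  -0.    1.8 ]
[ 0.011 -0.005  0.482] yaw -0.007
```

>>> jog_arm(
  deltas=[
    {"delta_pos":[0.01,-0.005,0.08],"yaw":-0.007,"fingers":0.45},
    {"delta_pos":[0.01,-0.005,0.18],"yaw":-0.007,"fingers":0.45},
    {"delta_pos":[0.01,-0.005,0.28],"yaw":-0.007,"fingers":0.45},
    {"delta_pos":[0.01,-0.005,0.37],"yaw":-0.007,"fingers":0.45},
    {"delta_pos":[0.01,-0.005,0.44],"yaw":-0.007,"fingers":0.45},
    {"delta_pos":[0.01,-0.005,0.48],"yaw":-0.007,"fingers":0.45},
    {"delta_pos":[0.01,-0.005,0.48],"yaw":-0.007,"fingers":0.45},
    {"delta_pos":[0.01,-0.005,0.48],"yaw":-0.007,"fingers":0.2},
    {"delta_pos":[0.01,-0.005,0.48],"yaw":-0.007,"fingers":0},
    {"delta_pos":[0.01,-0.005,0.48],"yaw":-0.007,"fingers":0},
    {"delta_pos":[0.01,-0.005,0.48],"yaw":-0.007,"fingers":0},
    {"delta_pos":[0.01,-0.005,0.48],"yaw":-0.007,"fingers":0},
  ],
)

```text
clock: 12.05
eef_pos: [0.509, 0.168, 0.1031]
tool_rot: [0.676, 0.737, 0.001, 0.001]
ft_force: [-2.5, -0.6, 6.5]
grip_width: 0.0097
grasp_force: 58.8
```

```bash
cat > arc.py <<'E'
from h import *
o=bot.get_obs(); M=R.from_quat(o['tool_rot']).as_matrix(); th=np.radians(4.8)
print(o['eef_pos'].round(4),o['grip_width'],o['ft_force'].round(1))
for a in range(3,49,3):
    r=np.radians(a); h=.205*(1-np.cos(r))
    d=np.array([h*np.cos(th),h*np.sin(th),.205*np.sin(r)])
    print(a,(M.T@d/.3).round(3))
E
python3 arc.py
```

```text
[0.509  0.168  0.1031] 0.009729037232031432 [-2.5 -0.6  6.5]
3 [-0.     0.001 -0.036]
6 [-0.     0.004 -0.071]
9 [-0.     0.009 -0.107]
12 [-0.     0.015 -0.142]
15 [-0.     0.024 -0.177]
18 [-0.     0.034 -0.211]
21 [-0.     0.046 -0.245]
24 [-0.     0.06  -0.278]
27 [-0.     0.075 -0.31 ]
30 [-0.     0.092 -0.341]
33 [-0.     0.111 -0.372]
36 [-0.     0.131 -0.401]
39 [-0.     0.153 -0.43 ]
42 [-0.     0.177 -0.457]
45 [-0.     0.201 -0.483]
48 [-0.     0.227 -0.507]
```

>>> jog_arm(
  deltas=[
    {"delta_pos":[0,0,-0.01],"yaw":0,"fingers":0},
    {"delta_pos":[0,0.001,-0.036],"yaw":0,"fingers":0},
    {"delta_pos":[0,0.004,-0.071],"yaw":0,"fingers":0},
    {"delta_pos":[0,0.009,-0.107],"yaw":0,"fingers":0},
    {"delta_pos":[0,0.015,-0.142],"yaw":0,"fingers":0},
    {"delta_pos":[0,0.024,-0.177],"yaw":0,"fingers":0},
    {"delta_pos":[0,0.024,-0.177],"yaw":0,"fingers":0},
    {"delta_pos":[0,0.024,-0.177],"yaw":0,"fingers":0},
  ],
)

```text
clock: 12.85
eef_pos: [0.5151, 0.1684, 0.1545]
tool_rot: [0.676, 0.737, -0.0, -0.0]
ft_force: [-0.4, -1.1, -3.1]
grip_width: 0.0097
grasp_force: 58.7
```

```bash
cat > ang.py <<'E'
from h import *
import sys
for n in ('scene','wrist','top'):
    c,W=snap(n,sys.argv[1]+n+'.png'); hsv=cv2.cvtColor(c['image'],cv2.COLOR_RGB2HSV)
    th=np.radians(4.8); e=np.array([np.cos(th),np.sin(th)]); d=W[...,:2]-[.7127,.1828]
    u=-(d@e); v=d@[-e[1],e[0]]
    with np.errstate(all='ignore'):
        m=(hsv[...,1]>150)&(hsv[...,0]<15)&(u>.02)&(u<.17)&(abs(v)<.07)&(W[...,2]>.129)
    if m.sum()<100: print(n,m.sum()); continue
    A=np.c_[u[m],W[m][:,2]]
    if n=='scene': A=A[A[:,0]<.15]
    k=np.polyfit(A[:,0],A[:,1],1)
    for _ in range(5):
        r=np.polyval(k,A[:,0])-A[:,1]; k=np.polyfit(*A[abs(r)<max(.003,np.median(abs(r)))].T,1)
    print(n,m.sum(),'deg',np.degrees(np.arctan(k[0])),k,(abs(r)<.003).mean())
o=bot.get_obs(); p=o['eef_pos']; uu=-((p[:2]-[.7127,.1828])@e)
print(p.round(4),'from tcp',np.degrees(np.arctan2(p[2]+.019-.12,uu)),np.hypot(p[2]+.019-.12,uu),'w',o['grip_width'],'ft',o['ft_force'].round(1),o['clock'])
E
python3 ang.py a1
```

```text
scene 2316 deg 14.076844864567985 [0.25075305 0.12558569] 0.8366988586479368
wrist 52163 deg 13.99580734094736 [0.24925028 0.12609908] 0.9729885167647566
top 1946 deg 14.830575677605063 [0.26478238 0.12436481] 0.6536485097636177
[0.5149 0.1684 0.1539] from tcp 14.942038028511005 0.20520970300927763 w 0.00980515176824921 ft [-0.  -0.7 -2.2] 13.0
```

The lid follows at about 14°. Continue along the arc.

>>> jog_arm(
  deltas=[
    {"delta_pos":[0,0.01,-0.034],"yaw":0,"fingers":0},
    {"delta_pos":[0,0.022,-0.068],"yaw":0,"fingers":0},
    {"delta_pos":[0,0.036,-0.101],"yaw":0,"fingers":0},
    {"delta_pos":[0,0.051,-0.133],"yaw":0,"fingers":0},
    {"delta_pos":[0,0.068,-0.164],"yaw":0,"fingers":0},
    {"delta_pos":[0,0.087,-0.195],"yaw":0,"fingers":0},
    {"delta_pos":[0,0.107,-0.224],"yaw":0,"fingers":0},
    {"delta_pos":[0,0.129,-0.253],"yaw":0,"fingers":0},
    {"delta_pos":[0,0.153,-0.28],"yaw":0,"fingers":0},
    {"delta_pos":[0,0.177,-0.306],"yaw":0,"fingers":0},
    {"delta_pos":[0,0.177,-0.306],"yaw":0,"fingers":0},
    {"delta_pos":[0,0.177,-0.306],"yaw":0,"fingers":0},
  ],
)

```text
clock: 14.2
eef_pos: [0.5661, 0.1726, 0.2493]
tool_rot: [0.676, 0.737, -0.001, -0.001]
ft_force: [-11.8, -3.3, 7.8]
grip_width: 0.0097
grasp_force: 59.5
```

```bash
python3 ang.py a2
```

```text
scene 2520 deg 43.820694808001555 [0.95965911 0.12606557] 0.678968253968254
wrist 21583 deg 43.75524223771141 [0.9574671  0.12817341] 0.9066858175415836
top 886 deg 44.51375401860856 [0.98316925 0.12675338] 0.6433408577878104
[0.5658 0.1726 0.2491] from tcp 45.18386480278192 0.20882359761480457 w 0.009679291932977471 ft [-11.6  -3.3   7.6] 14.35
```

The lid is at about 44°, with mild radial load. Small correction.

>>> jog_arm(
  deltas=[
    {"delta_pos":[0,0.003,-0.006],"yaw":0,"fingers":0},
    {"delta_pos":[0,0.006,-0.013],"yaw":0,"fingers":0},
    {"delta_pos":[0,0.006,-0.013],"yaw":0,"fingers":0},
    {"delta_pos":[0,0.006,-0.013],"yaw":0,"fingers":0},
    {"delta_pos":[0,0.006,-0.013],"yaw":0,"fingers":0},
  ],
)

```text
clock: 14.85
eef_pos: [0.5687, 0.1729, 0.2521]
tool_rot: [0.676, 0.737, -0.001, -0.001]
ft_force: [-7.9, -2.9, 4.7]
grip_width: 0.0099
grasp_force: 59.0
```

```bash
python3 ang.py a3
```

```text
scene 2514 deg 44.96874780485341 [0.99890969 0.12589205] 0.6746221161495625
wrist 20772 deg 44.87166434421106 [0.99553024 0.12833326] 0.9028499903716541
top 864 deg 45.19329085724701 [1.00676999 0.12746142] 0.6793981481481481
[0.5687 0.1729 0.2521] from tcp 46.31548243800257 0.20897843712473801 w 0.009728195688069395 ft [-7.7 -2.9  4.3] 15.0
```

View pics/a3scene.png

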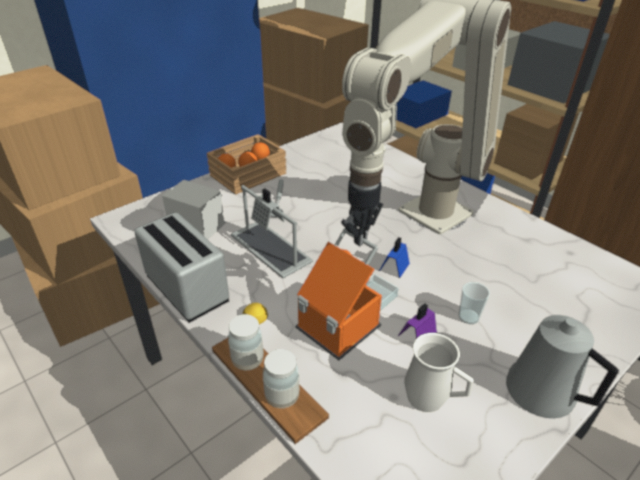

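The picture shows the lid held open at about (338,275), with the screen astride the bar at about (267,210). Everything else is where it was. All three cameras give 45° and the force is steady, so I'm handing in.

```bash
python3 -c "
from workcell import bot
print(bot.job_done())"
```

```text
the job is handed in; nothing more can be done
None
```

The pulp screen hangs astride the drying-rack bar, and the press lid is held steady at about 45° by its front bar; the job was handed in at about 15 s on the clock.

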